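# Set the dough gauge and hold its sprung rod out to length

### The arm

A 6-joint arm with a two-finger parallel gripper is mounted at the origin on a cart in front of the work surface, level with it; the furniture and walls round the work are solid. World frame = base frame: x ahead of the robot, y to its left, z up, the work surface at z = 0. Lengths are in m, angles in rad, forces in N, time in s.
With the tool pointing down it reaches from about 0.25 to 0.8 m from the base axis. Payload 3.9 kg.
Tool frame: the origin (TCP) lies at the very end of the fingers, on their centre line; the grasp point (between the pads) lies 19 mm behind it; z points along the fingers, y is the line along which they close (so a half turn about z gives the same grasp; the last joint's range is limited). The gripper opens to 85 mm and grips with 20 to 120 N. Pads are 22 mm wide; open, the fingers measure 114 mm over their backs; the gripper's body (76 mm by 85 mm) begins 54 mm behind the grasp point. The pads swing forward as they close: fully open they stand 13 mm farther back than shut.
Start: joints at [1.307, 0.26, -0.138, 1.173, 0, 1.571], TCP at [0.137, 0.507, 0.231] pointing down, gripper open.
Joint ranges: [-2.78, 2.78], [-0.83, 1.72], [-1.28, 1.37], [-1.9, 2.12], [-1.57, 1.48], [-3.14, 3.14]. Speed limits (rad/s): [2.57, 2.57, 3.14, 3.14, 3.14, 3.14].

### API

Orientations are given as a 3x3 rotation matrix whose columns are the frame's x, y, z axes.
In Python, from cell import manip gives the robot as it stands.
- The arm moves only by the shell command python3 -m creep 'ROWS'. ROWS is JSON, a list of rows, each an object with "xyz": the shift along the tool's x, y, z in cm, a list of three; "rotation": the turn, a rotation vector about the tool's x, y, z in rad, a list of three; "grip": the opening, from 0 (shut) to 1 (fully open). In form: [{"xyz": [tx, ty, tz], "rotation": [rx, ry, rz], "grip": grip}, ...]. A call has 1 to 5 rows; each row is the pose to reach, as a shift and turn from the pose commanded when the call began, along the tool's axes at that moment; what a row does not reach only later rows make up. A row lasts 1/8 s, in which the tool goes at most 62.5 mm and 10.7 degrees, less where a joint would pass 70% of its speed; a pose out of reach is approached as far as the arm can. A call with a gripper value outside its range is refused whole. The fingers move at their own pace and stop on an object; the grip force is fixed at half the most. Time passes only in rows, so rows that repeat a pose let the fingers close. It gives the time, the measured TCP pose, the force, the opening and the grip force at its end, in the units of the state.
- manip.observe(): the state, without advancing time (a new reading comes with each control period).
- manip.snapshot(name): name is "scene" or "side" or "wrist"; returns a dict with "image" (400x640x3 uint8, red, green, blue), "camera_matrix" (3x3 intrinsics, pixels), "pose" (4x4, takes a point from camera to world coordinates); the wrist camera has in their place "tool_from_camera" (4x4, takes a point from camera to tool coordinates, whose origin is the TCP and whose axes are the flange's). Camera axes: x right, y down, z forward; pixel columns grow to the right and rows downward; lengths in m; the calibration is good to about 2 mm. The wrist camera is an equidistant fisheye: a pixel r from the principal point sees the ray r / f radians off the axis. A picture is of the moment at which its call begins: read the wrist's pose just before it. There is no depth.
- manip.close_job(): hands the job in; it is judged then, once.
Trained networks look in a picture, given as the dict that the camera call returned (one of the last four; its "shot" number tells which), for a name from the list of things; names that differ only in an ending like _2 or _b are one class to them, and where a whole thing is asked for, a point or a joint stands for the part that bears it (a point fixed in the world has none). Each returns a list of dicts, best first, with "p" (0 to 1); they miss things now and then, are a little off and sometimes report something else, mostly with a low value. They report only what shows in the picture. A call takes as long as a camera call.
- manip.boxes_of(picture, target): "xyz" ([x, y, z] in m, in world coordinates, good to about 4 mm: the middle of the surface that is visible of it).
- manip.regions_of(picture, target): "region" (400x640 bool, what is visible of it).
The state is a dict: "time_s": time; "qpos": joint angles; "qd": joint speeds; "joint_torque": joint torques, N m; "ee_pos": TCP position; "orientation": TCP orientation; "wrist_force": force on the tool from outside, world axes, zero at the start; "torque": the same for the moment, N m; "gripper_width": opening from 0.0 (shut) to 1.0 (fully open); "grip_force": force on a finger pad.
Only numpy, scipy, OpenCV 4.12 (cv2) and the standard library are available. Lean on these libraries where they do the work, as an engineer would, in place of code of your own. Each camera call takes 0.05 s, during which the arm holds its last target. There are 200 camera calls.

### The job

On the wooden dough gauge, slide the red marker along its track until it lines up with the green length clip (not the blue one). Then pull the sprung rod out by its black upright grip until the grip lines up with the red marker, and finish while still holding it there against the spring, so that someone can cut the dough to that length. Leave the salt shaker, the lemon and the pepper mill where they are.

Things in the scene. Friction and masses are not known exactly. Their poses are not given: they have to be found in the camera images.
- gauge: Dough gauge, fixed to the worktop: light wooden board 112 (x) x 320 (y) x 14 mm; origin at the centre of its underside; z up, y along its length, the +y end (with the aluminium sleeve) to the robot's left, x away from the robot. Marker track 28 mm to -x, rod 32 mm to +x of the origin. Rails are 4 mm high; rod (11 mm thick) and sleeve (at most 24 mm) are centred 27 mm above the worktop.
- marker_grip (a point): Grip point of the red marker, an upright fin 20 (gauge x) x 14 (gauge y) x 40 mm, top 58 mm above the worktop with a thin white line; this point is its centre in x and y, 44 mm above the worktop. Axes as the gauge's. A low pointer at its foot reaches towards the clips, another towards the rod.
- marker (a joint): Travel of the red marker in m: 0 at its left end stop (gauge y = +50 mm), growing as it slides to gauge -y (gauge y = 0.050 - value), up to 0.185. Stays where it is left; friction about 2 N.
- rod_grip (a point): Grip point of the pull grip on the rod's end: black upright block 24 (gauge x) x 14 (gauge y) mm, top 75 mm above the worktop with a thin white line; this point is its centre in x and y, 58 mm above the worktop. Axes as the gauge's. Rod, hub and sleeve lie below it up to 40 mm: keep fingertips above that. Lined up: same gauge y as marker_grip.
- rod (a joint): How far the rod is pulled out in m: 0 fully in (grip at gauge y = 0), growing as it is pulled to gauge -y (gauge y = -value), up to 0.15. An inner spring pulls it back in: 3.6 N at 0 plus 60 N/m (about 10.5 N at 0.115); it springs home when let go.
- green_clip: Small green clip fixed on the near long edge of the board, 18 (gauge x) x 12 (gauge y) mm, 7 mm high above the board, overhanging its edge; origin on the board's top, 50 mm to gauge -x, midway along the clip's 12 mm; axes as the gauge's. It marks the wanted length; gauge y either about -50 or about -107 mm.
- blue_clip: The same clip in blue, at the other of the two places; another length, not wanted now.
- salt: Glass salt shaker with a grey cap, 44 mm across, 90 mm high, standing to the right of the gauge; origin at its underside. Bystander.
- lemon: Yellow lemon, 71 x 53 x 51 mm, lying to the right of the gauge; origin at its underside. Bystander.
- mill: Wooden pepper mill, 58 mm across, 170 mm high, standing to the left of the gauge; origin at its underside. Bystander.

How it is judged:
On the way, in this order (a step that is already met when the one before it is completed fails the run):
1. the red marker stands at the green clip, the rod still in (y of marker_grip in the frame of green_clip between -0.005 and 0.005 m and velocity of joint marker between -0.01 and 0.01 m/s and value of joint rod below 0.02 m), for 0.3 s.
2. the rod is pulled out by its grip until it lines up with the marker (y of marker_grip in the frame of green_clip between -0.005 and 0.005 m and y of rod_grip in the frame of marker_grip between -0.005 and 0.005 m and contact force between rod and the fingers above 2 N), for 0.3 s.
At the end, for the whole second after the job is handed in: The red marker is within 5 mm of the green clip and the pull grip within 5 mm of the marker, both along the gauge; the rod is still (below 10 mm/s) and the fingers bear on the pull grip with more than 2 N (all of step 2 and velocity of joint rod between -0.01 and 0.01 m/s); the arm keeps its last pose, push and grip.
It fails at once if the salt shaker was pushed more than 30 mm or knocked over (distance of salt from where it was at the start of the episode above 0.03 m or angle between salt's own z axis and vertical above 0.5 rad).
It fails at once if the lemon was pushed more than 30 mm (distance of lemon from where it was at the start of the episode above 0.03 m).
It fails at once if the pepper mill was pushed more than 30 mm or knocked over (distance of mill from where it was at the start of the episode above 0.03 m or angle between mill's own z axis and vertical above 0.5 rad).
It also fails if it takes over 51 s, if anything falls off the work surface, if the arm or the gripper's body presses on something with over 40 N, if the wrist force passes 120 N, or if a joint passes its speed limit or range.

## Working session

There is one attempt and no reset: what is moved stays moved. The work goes in short steps, Python scripts to look and compute and a shell command to move; the robot and the scene stay as the last step left them, time stands still between calls to the robot, and variables do not carry over. Pictures are saved under pics/ and viewed, at most 10 in all, crops included, and the job is handed in when it is done.

```bash
mkdir -p pics; ls
python3 - <<'E'
from cell import manip
import cv2,numpy as np
np.set_printoptions(precision=4,suppress=True)
s=manip.observe();print(s['time_s'],s['ee_pos'],s['orientation'])
for n in ["scene","side"]:
    p=manip.snapshot(n);cv2.imwrite(f"pics/{n}0.png",p["image"][...,::-1])
    print(n,p['camera_matrix'],p['pose'])
    for t in ["gauge","marker_grip","rod_grip","green_clip","blue_clip","salt","lemon","mill"]:
        print(n,t,[(np.round(d['xyz'],4),round(d['p'],2)) for d in manip.boxes_of(p,t)[:2]])
E
```

```text
pics
0.0 [0.1367 0.5062 0.2304] [[-0.9654  0.2608 -0.0005]
 [ 0.2608  0.9654 -0.0019]
 [ 0.     -0.002  -1.    ]]
scene [[481.297    0.     322.4537]
 [  0.     481.297  202.4674]
 [  0.       0.       1.    ]] [[ 0.6917 -0.4942  0.5267 -0.167 ]
 [-0.7222 -0.4654  0.5117 -0.4779]
 [-0.0078 -0.7343 -0.6788  0.9044]
 [ 0.      0.      0.      1.    ]]
scene gauge [(array([0.4667, 0.1777, 0.0151]), 0.6), (array([0.4409, 0.1857, 0.0383]), 0.25)]
scene marker_grip []
scene rod_grip [(array([0.5037, 0.1858, 0.0503]), 0.73)]
scene green_clip []
scene blue_clip [(array([0.5016, 0.183 , 0.0534]), 0.67), (array([0.4163, 0.1497, 0.0219]), 0.5)]
scene salt [(array([ 0.4747, -0.0634,  0.0494]), 0.94), (array([0.467 , 0.1792, 0.0114]), 0.54)]
scene lemon [(array([ 0.3847, -0.0572,  0.04  ]), 0.88)]
scene mill [(array([0.4879, 0.4049, 0.0777]), 0.8)]
side [[407.7235   0.     323.9787]
 [  0.     407.7235 201.0558]
 [  0.       0.       1.    ]] [[-0.9255 -0.2085  0.3162  0.1103]
 [-0.3787  0.5071 -0.7742  1.0548]
 [ 0.0011 -0.8363 -0.5483  0.6749]
 [ 0.      0.      0.      1.    ]]
side gauge [(array([0.4753, 0.227 , 0.0145]), 0.68)]
side marker_grip [(array([0.4415, 0.2021, 0.0337]), 0.6)]
side rod_grip [(array([0.501 , 0.2023, 0.0496]), 0.63)]
side green_clip []
side blue_clip []
side salt [(array([ 0.4808, -0.0385,  0.0434]), 0.8)]
side lemon [(array([ 0.3882, -0.0302,  0.0342]), 0.58)]
side mill [(array([0.4877, 0.438 , 0.0798]), 0.72)]
```

View pics/scene0.png

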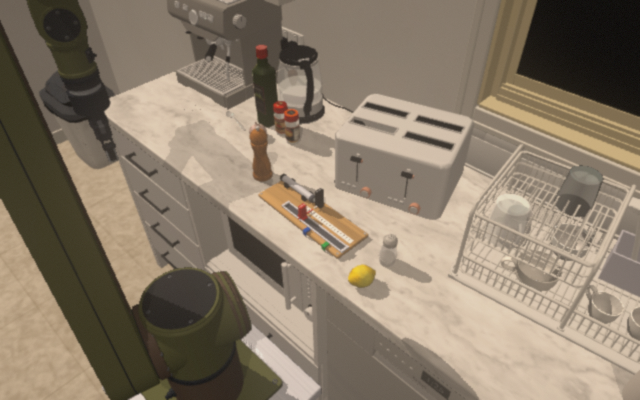

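View pics/side0.png

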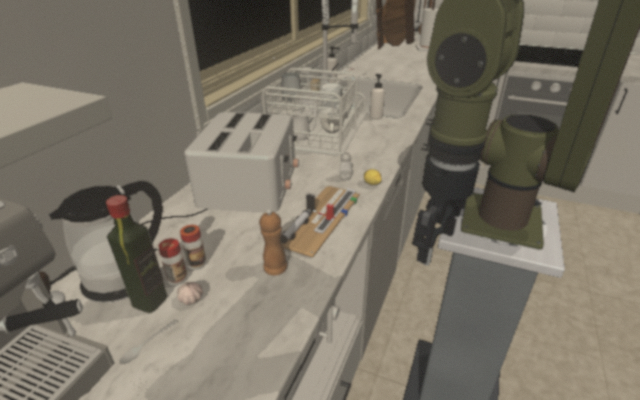

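Scene view: gauge at about (312,217), green clip (325,246) at the right (-y) end, blue (307,231), red marker (302,211), rod grip (319,195). I'll move above it for a wrist view.

```bash
python3 -m creep '[{"xyz":[-6,-4.5,-1],"rotation":[0,0,0],"grip":1},{"xyz":[-12,-9,-2],"rotation":[0,0,0],"grip":1},{"xyz":[-17,-13,-3],"rotation":[0,0,0],"grip":1},{"xyz":[-22,-17,-4],"rotation":[0,0,0],"grip":1},{"xyz":[-26,-20,-5],"rotation":[0,0,0],"grip":1}]'
python3 -m creep '[{"xyz":[-5,-4,0],"rotation":[0,0,0],"grip":1},{"xyz":[-9,-7,0],"rotation":[0,0,0],"grip":1},{"xyz":[-9,-7,0],"rotation":[0,0,0],"grip":1},{"xyz":[-9,-7,0],"rotation":[0,0,0],"grip":1}]'
cat > h.py <<'E'
from cell import manip
import cv2,numpy as np
np.set_printoptions(precision=4,suppress=True)
def wrist(name=None):
    s=manip.observe();p=manip.snapshot("wrist")
    T=np.eye(4);T[:3,:3]=s['orientation'];T[:3,3]=s['ee_pos']
    p['T']=T@p['tool_from_camera']
    if name: cv2.imwrite(f"pics/{name}.png",p["image"][...,::-1])
    return s,p
def ray(p,u,v):
    K=p['camera_matrix'];x=(u-K[0,2])/K[0,0];y=(v-K[1,2])/K[1,1];r=np.hypot(x,y)
    d=np.array([x/r*np.sin(r),y/r*np.sin(r),np.cos(r)]) if r>0 else np.array([0,0,1.])
    return p['T'][:3,:3]@d
def onz(p,u,v,z):
    d=ray(p,u,v);o=p['T'][:3,3];return o+d*(z-o[2])/d[2]
E
python3 - <<'E'
from h import *
s,p=wrist("w1");print(s['time_s'],s['ee_pos'],s['orientation'],p['camera_matrix'],p['tool_from_camera'])
for t in ["gauge","marker_grip","rod_grip","green_clip","blue_clip"]:
    print(t,[(np.round(d['xyz'],4),round(d['p'],2)) for d in manip.boxes_of(p,t)[:2]])
E
```

```text
time_s: 1.52
ee_pos: [0.325, 0.2595, 0.2783]
orientation: [[-0.966, 0.26, 0.001], [0.26, 0.966, 0.0], [-0.001, 0.001, -1.0]]
wrist_force: [1.0, 0.9, -0.4]
gripper_width: 1.002
grip_force: 0.0
time_s: 2.02
ee_pos: [0.3925, 0.1702, 0.2778]
orientation: [[-0.965, 0.261, -0.001], [0.261, 0.965, 0.0], [0.001, 0.0, -1.0]]
wrist_force: [-0.9, 0.3, 0.2]
gripper_width: 0.997
grip_force: 0.0
2.025 [0.3925 0.1702 0.2778] [[-0.9652  0.2614 -0.0006]
 [ 0.2614  0.9652  0.0004]
 [ 0.0007  0.0002 -1.    ]] [[309.7069   0.     320.1319]
 [  0.     309.7069 195.7018]
 [  0.       0.       1.    ]] [[-0.0006 -0.9586 -0.2847  0.0727]
 [ 1.     -0.0007  0.0003  0.0002]
 [-0.0005 -0.2847  0.9586 -0.1426]
 [ 0.      0.      0.      1.    ]]
gauge [(array([0.4719, 0.1897, 0.02  ]), 0.71)]
marker_grip [(array([0.4402, 0.1946, 0.0537]), 0.73)]
rod_grip [(array([0.4986, 0.1913, 0.0588]), 0.68)]
green_clip [(array([0.4119, 0.0822, 0.0218]), 0.54)]
blue_clip [(array([0.4162, 0.1517, 0.0208]), 0.41)]
```

View pics/w1.png

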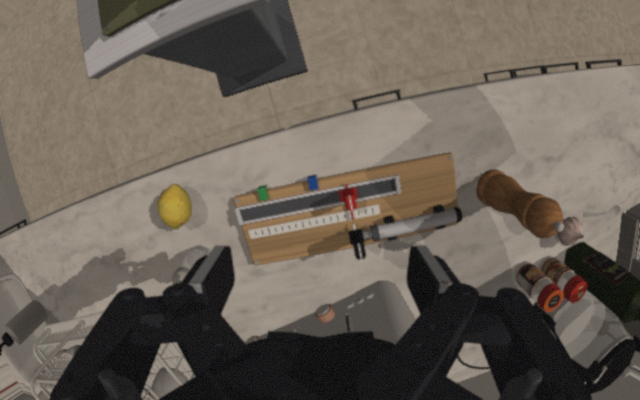

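Wrist view: board corners about (236,197), (453,153), (250,264); green clip (263,193), blue (313,182), marker (348,197), rod grip (357,238).

Run:
```python
from h import *
s,p=wrist("w2")
im=p['image'].astype(int);R,G,B=im[...,0],im[...,1],im[...,2]
def cen(m,box):
    u0,v0,u1,v1=box;v,u=np.nonzero(m[v0:v1,u0:u1]);return u.mean()+u0,v.mean()+v0,len(u)
g=cen((G>R*1.4)&(G>B*1.25),(245,180,285,210));b=cen((B>R*1.4)&(B>G*1.25),(295,170,330,200))
r=cen((R>90)&(R>G*2.2)&(R>B*2.2),(330,175,370,215))
print(g,b,r)
P=[onz(p,*q,0.014) for q in [(236,197),(453,153),(250,264)]];print(np.array(P))
d=P[1]-P[0];print('board dir',d,np.linalg.norm(d),np.linalg.norm(P[2]-P[0]))
G1=onz(p,*g[:2],0.021);B1=onz(p,*b[:2],0.021)
print('g',G1,'b',B1,np.linalg.norm(G1-B1),'r',onz(p,*r[:2],0.05))
c=cv2.resize(p['image'][140:280,220:480],None,fx=3,fy=3,interpolation=cv2.INTER_CUBIC);cv2.imwrite("pics/w2c.png",c[...,::-1])
```

```text
(np.float64(261.73333333333335), np.float64(193.03809523809525), 105) (np.float64(311.89285714285717), np.float64(182.625), 112) (np.float64(349.3205128205128), np.float64(198.18589743589743), 156)
[[0.4099 0.0442 0.014 ]
 [0.4266 0.3559 0.014 ]
 [0.5156 0.028  0.014 ]]
board dir [0.0167 0.3116 0.    ] 0.31209051506898094 0.1069686984364897
g [0.4125 0.0838 0.021 ] b [0.4163 0.1536 0.021 ] 0.06983427683941491 r [0.441  0.1962 0.05  ]
```

View pics/w2c.png

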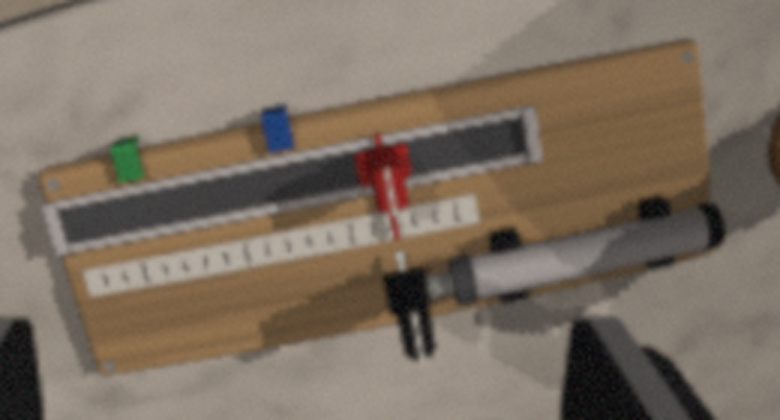

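Crop shows green clip at crop (127,160), blue (278,130), marker line near (388,180), rod grip (405,290). The gauge is turned about -3°. I'll align the tool and go above the marker.

```bash
python3 -m creep '[{"xyz":[-2,2,4],"rotation":[0,0,-0.11],"grip":1},{"xyz":[-4.4,4,8],"rotation":[0,0,-0.21],"grip":1},{"xyz":[-4.4,4,12.5],"rotation":[0,0,-0.21],"grip":1},{"xyz":[-4.4,4,15],"rotation":[0,0,-0.21],"grip":1},{"xyz":[-4.4,4,15],"rotation":[0,0,-0.21],"grip":1}]'
python3 - <<'E'
from h import *
s,p=wrist("w3");print(s['ee_pos'],s['orientation'])
for t in ["marker_grip","rod_grip","green_clip","blue_clip"]:
    print(t,[(np.round(d['xyz'],4),round(d['p'],2)) for d in manip.boxes_of(p,t)[:2]])
E
```

```text
time_s: 3.0
ee_pos: [0.4437, 0.1968, 0.126]
orientation: [[-0.999, 0.053, -0.005], [0.053, 0.999, -0.002], [0.004, -0.002, -1.0]]
wrist_force: [0.3, -0.5, 0.2]
gripper_width: 1.004
grip_force: 0.0
[0.4437 0.1968 0.126 ] [[-0.9986  0.0528 -0.0046]
 [ 0.0528  0.9986 -0.002 ]
 [ 0.0045 -0.0023 -1.    ]]
marker_grip [(array([0.4404, 0.1982, 0.0579]), 0.6)]
rod_grip [(array([0.4985, 0.1938, 0.0619]), 0.68)]
green_clip [(array([0.4126, 0.0841, 0.0181]), 0.57)]
blue_clip [(array([0.4181, 0.1557, 0.0196]), 0.67)]
```

View pics/w3.png

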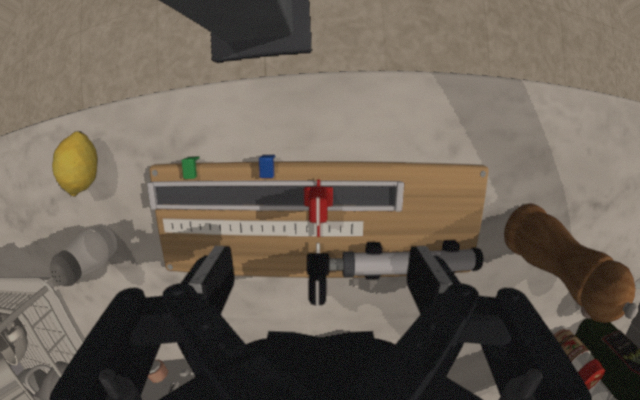

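Marker (318,195) and rod grip (318,275) both lie on the tool's centre column (320); green clip at (190,167). Descending and closing.

```bash
python3 -m creep '[{"xyz":[0,0,5],"rotation":[0,0,0],"grip":1},{"xyz":[0,0,9.4],"rotation":[0,0,0],"grip":1},{"xyz":[0,0,9.4],"rotation":[0,0,0],"grip":1},{"xyz":[0,0,9.4],"rotation":[0,0,0],"grip":0.1},{"xyz":[0,0,9.4],"rotation":[0,0,0],"grip":0}]'
python3 -m creep '[{"xyz":[0,0,0],"rotation":[0,0,0],"grip":0},{"xyz":[0,0,0],"rotation":[0,0,0],"grip":0},{"xyz":[0,0,0],"rotation":[0,0,0],"grip":0}]'
python3 - <<'E'
from h import *
s,p=wrist("w4");print(s['ee_pos'],s['orientation'],s['gripper_width'],s['grip_force'])
im=p['image'].astype(int);R,G,B=im[...,0],im[...,1],im[...,2]
v,u=np.nonzero((G>R*1.4)&(G>B*1.25)&(np.arange(640)[None]<350));print(np.median(u),np.median(v),len(u),u.min(),u.max())
g=onz(p,np.median(u),np.median(v),.019);print(g,(g-s['ee_pos'])@np.array(s['orientation']))
E
```

```text
time_s: 3.88
ee_pos: [0.4477, 0.1981, 0.036]
orientation: [[-0.999, 0.054, 0.004], [0.054, 0.999, 0.002], [-0.004, 0.002, -1.0]]
wrist_force: [1.1, -0.7, 0.8]
gripper_width: 0.601
grip_force: 0.0
time_s: 4.25
ee_pos: [0.4464, 0.1972, 0.0348]
orientation: [[-0.999, 0.054, 0.002], [0.054, 0.999, -0.0], [-0.002, 0.0, -1.0]]
wrist_force: [-0.6, -0.7, 6.0]
gripper_width: 0.153
grip_force: 58.5
[0.4464 0.1972 0.0348] [[-0.9985  0.054   0.0016]
 [ 0.054   0.9985 -0.    ]
 [-0.0016  0.0001 -1.    ]] 0.15300433926905443 58.50615978240967
134.0 195.0 681 106 346
[0.4143 0.0859 0.019 ] [ 0.0261 -0.1128  0.0158]
```

```bash
python3 -m creep '[{"xyz":[0,-2.5,0],"rotation":[0,0,0],"grip":0},{"xyz":[0,-5,0],"rotation":[0,0,0],"grip":0},{"xyz":[0,-7.5,0],"rotation":[0,0,0],"grip":0},{"xyz":[0,-10,0],"rotation":[0,0,0],"grip":0},{"xyz":[0,-11.2,0],"rotation":[0,0,0],"grip":0}]'
python3 -m creep '[{"xyz":[0,0,0],"rotation":[0,0,0],"grip":0},{"xyz":[0,0,0],"rotation":[0,0,0],"grip":0},{"xyz":[0,0,0],"rotation":[0,0,0],"grip":0}]'
python3 - <<'E'
from h import *
s,p=wrist("w5");print(s['ee_pos'],s['orientation'],s['gripper_width'],s['wrist_force'])
im=p['image'].astype(int);R,G,B=im[...,0],im[...,1],im[...,2]
m=((G>R*1.4)&(G>B*1.25)).astype(np.uint8);n,l,st,c=cv2.connectedComponentsWithStats(m)
for i in range(1,n):
    if st[i,4]>40: print(st[i],c[i],(onz(p,*c[i],.02)-s['ee_pos'])@np.array(s['orientation']))
c=cv2.resize(p['image'][130:290,220:430],None,fx=3,fy=3,interpolation=cv2.INTER_CUBIC);cv2.imwrite("pics/w5c.png",c[...,::-1])
E
```

```text
time_s: 4.92
ee_pos: [0.4401, 0.0853, 0.0348]
orientation: [[-0.999, 0.055, 0.001], [0.055, 0.999, 0.002], [-0.001, 0.002, -1.0]]
wrist_force: [-1.6, 3.0, 5.3]
gripper_width: 0.151
grip_force: 59.7
time_s: 5.3
ee_pos: [0.4401, 0.0848, 0.0348]
orientation: [[-0.999, 0.054, 0.001], [0.054, 0.999, -0.001], [-0.001, -0.001, -1.0]]
wrist_force: [-2.0, -2.0, 6.9]
gripper_width: 0.149
grip_force: 59.9
[0.4401 0.0848 0.0348] [[-0.9985  0.0543  0.0013]
 [ 0.0543  0.9985 -0.001 ]
 [-0.0013 -0.0009 -1.    ]] 0.14895330282837918 [-1.976  -1.9615  6.8884]
[303 174  22  37 783] [313.447  191.8697] [ 0.028  -0.0032  0.0148]
```

View pics/w5c.png

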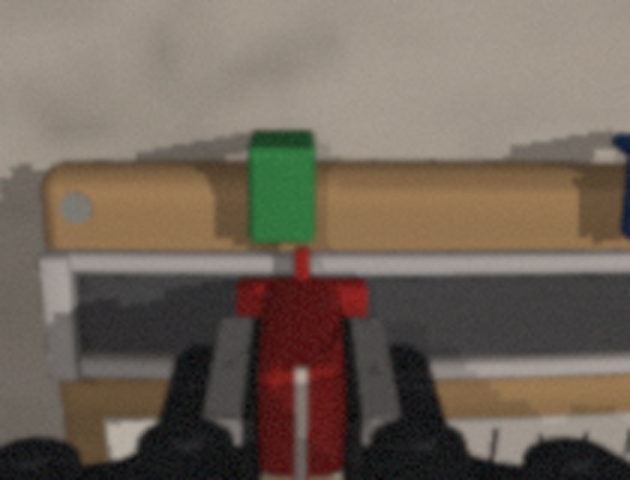

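Pointer at crop x≈302, green clip centred at 282 (12 mm ≈ 64 px): 3–4 mm still to go.

```bash
python3 -m creep '[{"xyz":[0,-0.35,0],"rotation":[0,0,0],"grip":0},{"xyz":[0,-0.35,0],"rotation":[0,0,0],"grip":0},{"xyz":[0,-0.35,0],"rotation":[0,0,0],"grip":0},{"xyz":[0,-0.35,0],"rotation":[0,0,0],"grip":0}]'
cat > m.py <<'E'
from h import *
import sys
s,p=wrist(sys.argv[1]);print(s['ee_pos'],s['gripper_width'],s['wrist_force'])
im=p['image'].astype(int);R,G,B=im[...,0],im[...,1],im[...,2]
for m in [(G>R*1.4)&(G>B*1.25),(R>60)&(R>G*2)&(R>B*2)]:
    n,l,st,c=cv2.connectedComponentsWithStats(m.astype(np.uint8))
    for i in range(1,n):
        if st[i,4]>40: print(st[i],c[i],(onz(p,*c[i],.02)-s['ee_pos'])@np.array(s['orientation']))
E
python3 m.py w6
```

```text
time_s: 5.85
ee_pos: [0.44, 0.0823, 0.0348]
orientation: [[-0.999, 0.054, 0.001], [0.054, 0.999, 0.001], [-0.001, 0.001, -1.0]]
wrist_force: [-2.0, 0.6, 7.2]
gripper_width: 0.152
grip_force: 59.9
[0.44   0.0823 0.0348] 0.15166758600264696 [-2.0068  0.5582  7.1689]
[308 174  22  37 757] [318.1096 191.6182] [ 0.0281 -0.0007  0.0148]
[ 299  213   44   75 1820] [320.461  249.6352] [-0.0059  0.0005  0.0148]
```

Aligned within 1 mm. Release, rise, look; also check toaster clearance.

```bash
python3 -m creep '[{"xyz":[0,0,0],"rotation":[0,0,0],"grip":0.6},{"xyz":[0,0,0],"rotation":[0,0,0],"grip":1},{"xyz":[0,0,0],"rotation":[0,0,0],"grip":1},{"xyz":[0,0,-5],"rotation":[0,0,0],"grip":1},{"xyz":[0,0,-10],"rotation":[0,0,0],"grip":1}]'
python3 -m creep '[{"xyz":[0,4,0],"rotation":[0,0,0],"grip":1},{"xyz":[0,8,0],"rotation":[0,0,0],"grip":1},{"xyz":[-2,11.5,0],"rotation":[0,0,0],"grip":1},{"xyz":[-3,11.5,0],"rotation":[0,0,0],"grip":1},{"xyz":[-3,11.5,0],"rotation":[0,0,0],"grip":1}]'
python3 m.py w7
python3 - <<'E'
from h import *
p=manip.snapshot("scene");K=p['camera_matrix'];T=p['pose']
for q in [(337,183),(375,203),(410,216)]:
    d=T[:3,:3]@np.linalg.inv(K)@[*q,1];print((T[:3,3]-d*T[2,3]/d[2])[:2])
s,p=wrist()
for t in ["marker_grip","rod_grip","green_clip"]:
    for d in manip.boxes_of(p,t)[:1]: print(t,d,(d['xyz']-s['ee_pos'])@np.array(s['orientation']))
E
```

```text
time_s: 6.52
ee_pos: [0.4387, 0.0817, 0.1344]
orientation: [[-0.999, 0.054, -0.002], [0.054, 0.999, -0.0], [0.002, -0.001, -1.0]]
wrist_force: [1.4, -0.3, -1.1]
gripper_width: 0.999
grip_force: 0.0
time_s: 7.15
ee_pos: [0.4758, 0.1947, 0.1334]
orientation: [[-0.999, 0.054, -0.001], [0.054, 0.999, -0.001], [0.001, -0.001, -1.0]]
wrist_force: [-0.6, 0.4, 0.5]
gripper_width: 1.002
grip_force: 0.0
[0.4758 0.1947 0.1334] 1.0023232300133107 [-0.6174  0.4063  0.4936]
[183 121  16  20 260] [189.55   130.2769] [ 0.0562 -0.1137  0.1136]
[174 142  32  56 792] [188.8396 162.6515] [ 0.0274 -0.1167  0.1135]
[166 155   6  23  84] [168.7857 166.0476] [ 0.0249 -0.1379  0.1135]
[565 337  48  34 757] [590.3038 352.6618] [-0.2945  0.4802  0.1129]
[0.6235 0.2306]
[0.6326 0.0967]
[ 0.657 -0.004]
marker_grip {'xyz': [0.437, 0.0879, 0.0462], 'p': 0.72} [ 0.0317 -0.108   0.0874]
rod_grip {'xyz': [0.5006, 0.1928, 0.0627], 'p': 0.65} [-0.026   0.0002  0.0707]
green_clip {'xyz': [0.4988, 0.1925, 0.0617], 'p': 0.58} [-0.0242 -0.0002  0.0717]
```

View pics/w7.png

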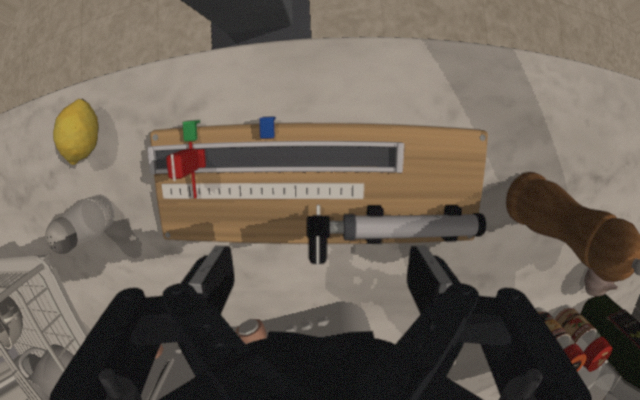

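Marker pointer (190) lines up with the green clip (190); rod grip top on the centre column at (318,228). Descending on the rod grip.

```bash
python3 -m creep '[{"xyz":[-2.7,0,2],"rotation":[0,0,0],"grip":1},{"xyz":[-2.7,0,6],"rotation":[0,0,0],"grip":1},{"xyz":[-2.7,0,8.6],"rotation":[0,0,0],"grip":1},{"xyz":[-2.7,0,8.6],"rotation":[0,0,0],"grip":1},{"xyz":[-2.7,0,8.6],"rotation":[0,0,0],"grip":0}]'
python3 -m creep '[{"xyz":[0,0,0],"rotation":[0,0,0],"grip":0},{"xyz":[0,0,0],"rotation":[0,0,0],"grip":0},{"xyz":[0,0,0],"rotation":[0,0,0],"grip":0},{"xyz":[0,0,0],"rotation":[0,0,0],"grip":0},{"xyz":[0,0,0],"rotation":[0,0,0],"grip":0}]'
python3 m.py w8
```

```text
time_s: 8.07
ee_pos: [0.5032, 0.1937, 0.0488]
orientation: [[-0.999, 0.054, 0.001], [0.054, 0.999, 0.0], [-0.001, 0.001, -1.0]]
wrist_force: [-0.3, 1.0, 0.5]
gripper_width: 0.817
grip_force: 0.0
time_s: 8.7
ee_pos: [0.5029, 0.1912, 0.0488]
orientation: [[-0.998, 0.055, 0.002], [0.055, 0.998, -0.005], [-0.002, -0.005, -1.0]]
wrist_force: [-0.5, -7.1, 6.9]
gripper_width: 0.152
grip_force: 59.1
[0.5029 0.1912 0.0488] 0.15153566377474786 [-0.479  -7.0643  6.8629]
[129  86  26  29 521] [139.0499  99.1939] [ 0.0835 -0.1109  0.0292]
[ 105  115   55   80 1941] [131.679  144.9274] [ 0.0552 -0.1192  0.0293]
[ 97 132   6  34 134] [ 99.306  149.0672] [ 0.0543 -0.1482  0.0294]
[602 372  38  28 745] [624.0604 388.0443] [-0.3368  0.5435  0.0268]
```

```bash
python3 -m creep '[{"xyz":[0,-2.5,0],"rotation":[0,0,0],"grip":0},{"xyz":[0,-5,0],"rotation":[0,0,0],"grip":0},{"xyz":[0,-7.5,0],"rotation":[0,0,0],"grip":0},{"xyz":[0,-10,0],"rotation":[0,0,0],"grip":0},{"xyz":[0,-11.3,0],"rotation":[0,0,0],"grip":0}]'
python3 -m creep '[{"xyz":[0,0,0],"rotation":[0,0,0],"grip":0},{"xyz":[0,0,0],"rotation":[0,0,0],"grip":0},{"xyz":[0,0,0],"rotation":[0,0,0],"grip":0},{"xyz":[0,0,0],"rotation":[0,0,0],"grip":0}]'
python3 m.py w9
python3 -c "
from h import *
s=manip.observe();e=s['ee_pos'];print('err mm',1e3*(e[0]*.0543+e[1]*.9985-.1061))
i=cv2.imread('pics/w9.png')[60:240,210:430];cv2.imwrite('pics/w9c.png',cv2.resize(i,None,fx=3,fy=3,interpolation=cv2.INTER_CUBIC))"
```

```text
time_s: 9.38
ee_pos: [0.497, 0.0833, 0.0488]
orientation: [[-0.999, 0.053, 0.001], [0.053, 0.999, 0.008], [-0.001, 0.008, -1.0]]
wrist_force: [-2.0, 11.3, 2.7]
gripper_width: 0.153
grip_force: 59.3
time_s: 9.88
ee_pos: [0.497, 0.084, 0.0488]
orientation: [[-0.999, 0.052, 0.001], [0.052, 0.999, 0.007], [-0.001, 0.007, -1.0]]
wrist_force: [-1.7, 9.1, 3.9]
gripper_width: 0.152
grip_force: 59.4
[0.497  0.084  0.0488] 0.15184021626532923 [-1.7194  9.0629  3.8635]
[299  72  21  32 655] [309.1023  87.4122] [ 0.0831 -0.0056  0.0287]
[309 105  25  90 958] [320.0094 140.5678] [0.0536 0.0003 0.0288]
[290 116  17  45 654] [298.8226 136.8012] [ 0.0557 -0.0114  0.0287]
err mm 4.78891544372799
```

View pics/w9c.png

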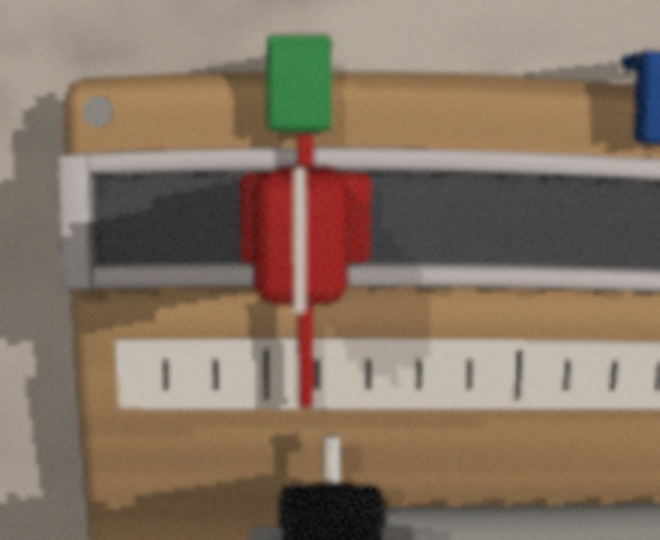

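Green clip at crop x≈299, marker pointer 305 (≈1 mm off), rod grip's white pointer 332: 5 mm still to pull.

```bash
python3 -m creep '[{"xyz":[0,-0.5,0],"rotation":[0,0,0],"grip":0},{"xyz":[0,-0.5,0],"rotation":[0,0,0],"grip":0},{"xyz":[0,-0.5,0],"rotation":[0,0,0],"grip":0},{"xyz":[0,-0.5,0],"rotation":[0,0,0],"grip":0},{"xyz":[0,-0.5,0],"rotation":[0,0,0],"grip":0}]'
python3 m.py w10
python3 -c "
from h import *
s=manip.observe();e=s['ee_pos'];print('err mm',1e3*(e[0]*.0543+e[1]*.9985-.1061))
i=cv2.imread('pics/w10.png')[60:240,210:430];cv2.imwrite('pics/w10c.png',cv2.resize(i,None,fx=3,fy=3,interpolation=cv2.INTER_CUBIC))"
```

```text
time_s: 10.55
ee_pos: [0.4968, 0.0792, 0.0488]
orientation: [[-0.999, 0.052, 0.001], [0.052, 0.999, 0.007], [-0.001, 0.007, -1.0]]
wrist_force: [-2.1, 10.2, 4.2]
gripper_width: 0.151
grip_force: 59.4
[0.4968 0.0792 0.0488] 0.15112102964756266 [-2.0765 10.2369  4.2238]
[308  72  21  32 659] [317.9909  87.3839] [ 0.0831 -0.0008  0.0287]
[318 105   5  10  42] [320.381  109.5476] [0.0708 0.0005 0.0288]
[299 116  19  45 717] [308.9833 136.3347] [ 0.0559 -0.0058  0.0287]
[324 116  19  45 709] [331.8773 136.5134] [0.0558 0.0068 0.0288]
[318 165   6  31 118] [320.4661 179.4746] [0.0313 0.0005 0.0288]
err mm -0.07666847091064577
```

View pics/w10c.png

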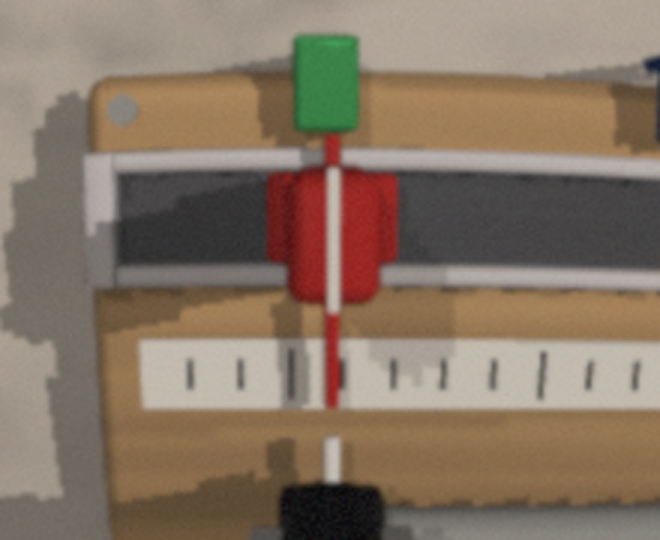

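Green clip (326), marker pointer (332) and rod pointer (332) are all in line, and the rod is held and still.

```bash
python3 -c "
from cell import manip
print(manip.close_job())"
```

```text
the job is handed in; nothing more can be done
None
```

The red marker sits about 1 mm from the green clip and the rod's grip lines up with it to within about 1 mm, held against the spring (about 10 N); the job is handed in, with no verdict returned, and the salt shaker, lemon and pepper mill were never approached.

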